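# Seat a pepper mill on the laser marker's carousel and index it one click

### The arm

A 7-joint arm with a two-finger parallel gripper is mounted at the origin on the work surface. World frame = base frame: x ahead of the robot, y to its left, z up, the work surface at z = 0. Lengths are in m, angles in rad, forces in N, time in s.
With the tool pointing down it reaches from about 0.35 to 0.9 m from the base axis. Payload 8.1 kg.
Tool frame: the origin (TCP) lies midway between the tips of the shut fingers; the grasp point (between the pads) lies 19 mm behind it (arm.pinch_z is the distance from the TCP to the grasp point, in m); z points along the fingers, y is the direction in which the jaws open and shut (so a half turn about z gives the same grasp; the last joint's range is limited). The gripper opens to 92 mm and grips with 3 to 60 N. Pads are 19 mm wide; open, the fingers measure 130 mm over their backs; the gripper's body (75 mm by 190 mm) begins 47 mm behind the grasp point.
Start: joints at [1.101, 0.434, 0.025, 1.573, -0.012, 1.134, -0.075], TCP at [0.224, -0.583, 0.227] pointing down, gripper open.
Joint ranges: [-2.62, 2.62], [-0.44, 2.09], [-1.27, 1.32], [0.08, 2.57], [-1.32, 4.46], [0.12, 2], [-2.74, 2.74]. Speed limits (rad/s): [2.22, 2.22, 3.01, 3.01, 3.14, 3.14, 3.14].

### API

Orientations are given as a rotation vector (axis times angle).
In Python, from cell import arm, eyes gives the robot as it stands.
- The arm moves only by the tool apply_moves, never from a script. Its argument "targets" is one flat list of numbers, 5 for each row, row after row: the closure, from 0 (fully open) to 1 (shut), then the shift along the tool's x, y, z each as a share of 40 cm, from -1 to 1, then the turn about the tool's z as a share of pi/2 rad, from -1 to 1. A call has 1 to 20 rows; each row shifts and turns the commanded pose from where the row before left it, along the tool's axes as they then stand; what a row does not reach is not made up. A row lasts 1/8 s, in which the tool goes at most 62.5 mm and 10.7 degrees, less where a joint would pass 70% of its speed; a pose out of reach is approached as far as the arm can. A call with a number of a shift or a turn outside -1 to 1 is refused whole. A call with a gripper value outside its range is refused whole. The fingers move at their own pace and stop on an object; "grip_force" is the grip in N (left out, the last holds). Time passes only in rows, so rows that do not move let the fingers close. It gives the time, the measured TCP pose, the force and the opening at its end, in the units of the state.
- arm.observe(): the state, without advancing time (a new reading comes with each control period).
- eyes.get_image(name): name is "side" or "top" or "wrist"; returns the picture (480x640x3 uint8, red, green, blue); there is no depth.
- eyes.camera_params(name): a dict with "camera_matrix" (3x3 intrinsics, pixels), "xyz" and "attitude" of the camera in the world; the wrist camera has in their place "hand_eye" (4x4, takes a point from camera to tool coordinates, whose origin is the TCP and whose axes are the flange's). Camera axes: x right, y down, z forward; pixel columns grow to the right and rows downward; lengths in m; the calibration is good to about 2 mm. A picture is of the moment at which its call begins: read the wrist's pose just before it. camera_params takes no time and is no camera call.
- arm.sign_off(): hands the job in, once; it reports no verdict.
The state is a dict: "clock": time; "joints": joint angles; "dq": joint speeds; "joint_efforts": joint torques, N m; "position": TCP position; "ee_rot": TCP orientation; "force": force on the tool from outside, world axes, zero at the start; "ft_torque": the same for the moment, N m; "width": opening from 0.0 (shut) to 1.0 (fully open).
Only numpy, scipy, OpenCV 4.12 (cv2) and the standard library are available. Lean on these libraries where they do the work, as an engineer would, in place of code of your own. Each camera call takes 0.05 s, during which the arm holds its last target.

### The job

Load the pale beech pepper mill, foot down, into the empty pocket at the yellow pointer of the laser marker's carousel: press it lightly (never with more than 4 kg, about 40 N, even for a moment) and turn it until you feel the slots in its foot drop over the driver blade in the pocket floor, so that it sits fully home. Then turn the carousel by its T-handle one click clockwise, seen from above, and leave it resting in that click with the mill still home; do not turn it back or past that click, and leave the other things on the table where they are.

Things in the scene. Friction and masses are not known exactly. Their poses are not given: they have to be found in the camera images.
- mill_mid (a point): Centre, half-way up, of the pale beech pepper mill that stands loose and upright on the table: 95 mm tall, about 0.1 kg; plain round body 34 mm across from 40 to 90 mm above the bottom, flared foot 44 mm across (up to 24 mm above the bottom). z up. Two crossed slots in its underside, along its x and y axes, 5 mm wide and 6 mm deep, right through: it fits at every quarter turn.
- load_pocket (a point): Centre of the floor of the empty pocket (steel cup) that is at the yellow pointer, on the robot's side of the carousel, at the start; floor 74 mm above the table, 105 mm from the carousel's axis; moves with the carousel and has its axes, z up. A second empty pocket lies next to it, on the right seen from the robot: not that one.
- pocket_rim (a point): Centre of the mouth of that same pocket, 20 mm above its floor; bore 47 mm, outside 62 mm. On its floor, across the centre, stands a driver blade 32 mm long, 3 mm thick, 5 mm high, on a spindle held by a stiff brake (0.15 N m), parked at an angle that differs each time and is not given. Off the slots, a mill stands on it 5 mm too high; within about 4 degrees of them it drops to the floor.
- handle (a point): Centre of the black T-handle on the carousel's axis, 134 mm above the table: an upright flat bar 68 mm long (along the point's x), 14 mm thick (along y), 24 mm high, standing clear 8 mm above the hub. Grip it across its thickness from above. It turns with the carousel.
- dial (a joint): Turning angle of the carousel in rad, growing clockwise seen from above; 0 at the start click. Plate 296 mm across, six pockets, four holding finished mills (tops 169 mm above the table, 105 mm from the axis). A spring roller on a star makes a click stop each 1.047 rad (60 degrees): 0.25 N m to leave a stop, plus grease drag of 0.5 N m per rad/s; past half-way it pulls itself to the next.
- marker: The laser marker that carries the carousel: fixed; origin on the carousel's axis at table height, x from the yellow pointer towards the marking head, z up. The head stands on the far side of the carousel (150 to 350 mm along x, 120 mm wide, 160 mm high).
- dark_mill_mid (a point): Centre, half-way up, of a dark walnut mill of the same shape standing on the table: leave it.
- rolling_pin: Beech rolling pin lying on the table, 44 mm thick, 356 mm long along its y: leave it.
- bowl: Beech bowl, 124 mm across, 50 mm high: leave it.
- spoon: Wooden spoon lying on the table, 240 mm long along its x: leave it.
- dust_brush: Dust brush lying on the table along its x: leave it.
- oil_jar: Amber jar, 64 mm across, 85 mm high: leave it.
Mind the look-alikes: they are no part of the job. Leave any blue look-alike of the part that bears mill_mid alone.

How it is judged:
By the outcome, as a careful person would: the job done as asked, in the order asked, and still so for the second after the job is handed in, with the robot touching nothing.
It also fails if it takes over 72 s, if anything falls off the work surface, if the arm or the gripper's body presses on something with over 40 N, if the wrist force passes 120 N, or if a joint passes its speed limit or range.

## Working session

There is one attempt and no reset: what is moved stays moved. The work goes in short steps, Python scripts to look and compute and a tool call to move; the robot and the scene stay as the last step left them, time stands still between calls to the robot, and variables do not carry over. Pictures are saved under pics/ and viewed, and the job is handed in when it is done.

Besides the shell and the picture viewer there is one more tool, called after ">>>" as a command line: name --argument value ..., lists and objects as JSON in quotes. apply_moves: Moves the arm, as the interface text tells. Its arguments: {"type":"object","properties":{"targets":{"type":"array"},"grip_force":{"type":"number"}},"required":["targets"]}

```bash
ls; mkdir -p pics; cat > h.py <<'E'
import numpy as np, cv2
from scipy.spatial.transform import Rotation as R
from cell import arm, eyes
def cam(name, st=None):
    p=eyes.camera_params(name); K=np.array(p["camera_matrix"])
    if name=="wrist":
        st=st or arm.observe()
        T=np.eye(4);T[:3,:3]=R.from_rotvec(st["ee_rot"]).as_matrix();T[:3,3]=st["position"]
        M=T@np.array(p["hand_eye"]); return K,M[:3,:3],M[:3,3]
    a=np.array(p["attitude"],float)
    Rm=a if a.shape==(3,3) else R.from_rotvec(a).as_matrix()
    return K,Rm,np.array(p["xyz"])
def onplane(c,u,v,z):
    K,Rm,t=c; d=Rm@np.linalg.solve(K,[u,v,1.]); return t+d*(z-t[2])/d[2]
def proj(c,P):
    K,Rm,t=c; q=K@(Rm.T@(np.asarray(P)-t)); return q[:2]/q[2]
def snap(name,fn):
    im=eyes.get_image(name); cv2.imwrite("pics/"+fn,im[:,:,::-1]); return im
E
python3 - <<'E'
from h import *
print(arm.observe())
for n in ["side","top","wrist"]:
    print(n,eyes.camera_params(n))
    snap(n,n+"0.png")
E
```

```text
pics
{'clock': 0.0, 'joints': array([ 1.10139856,  0.43521043,  0.02497823,  1.57407228, -0.0116017 ,
        1.13398862, -0.07512938]), 'dq': array([-0.00082588, -0.00124574, -0.00139619, -0.00101221, -0.0004445 ,
       -0.00153062,  0.00200142]), 'joint_efforts': array([-1.39261294e-03, -6.67848945e+01,  9.84028950e-01, -3.14458537e+01,
       -6.06968324e-02,  4.28771158e-02,  1.82161334e-04]), 'position': array([ 0.22391041, -0.58298422,  0.22596242]), 'ee_rot': array([-3.08748513e+00, -5.72509727e-01,  6.53567698e-04]), 'force': array([-0.07576961,  0.20822519,  0.14151544]), 'ft_torque': array([-0.01155476,  0.00355684, -0.01041402]), 'width': 0.9994632845516257}
side {'camera_matrix': array([[438.49748386,   0.        , 316.95554939],
       [  0.        , 438.49748386, 235.52897389],
       [  0.        ,   0.        ,   1.        ]]), 'xyz': array([0.39095434, 0.95232178, 0.6788297 ]), 'attitude': array([-0.20099562,  2.64818344, -1.53728072])}
top {'camera_matrix': array([[455.74243726,   0.        , 315.91579819],
       [  0.        , 455.74243726, 241.25925717],
       [  0.        ,   0.        ,   1.        ]]), 'xyz': array([ 0.44706843, -0.02069125,  1.06183547]), 'attitude': array([-2.16916102,  2.22688169, -0.12407666])}
wrist {'camera_matrix': array([[370.51338328,   0.        , 324.36110437],
       [  0.        , 370.51338328, 235.55256143],
       [  0.        ,   0.        ,   1.        ]]), 'hand_eye': array([[ 4.65380878e-04, -9.58473404e-01, -2.85181552e-01,
         7.72463485e-02],
       [ 9.99999811e-01,  5.60436705e-04, -2.51709431e-04,
         1.35984518e-03],
       [ 4.01083004e-04, -2.85181381e-01,  9.58473484e-01,
        -1.58178860e-01],
       [ 0.00000000e+00,  0.00000000e+00,  0.00000000e+00,
         1.00000000e+00]])}
```

View pics/top0.png

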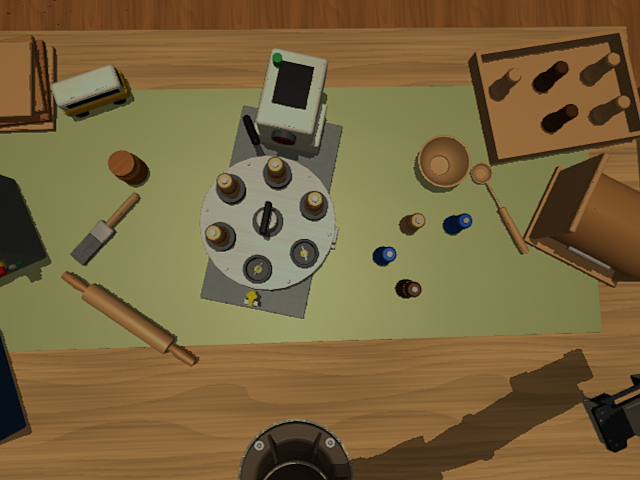

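View pics/side0.png

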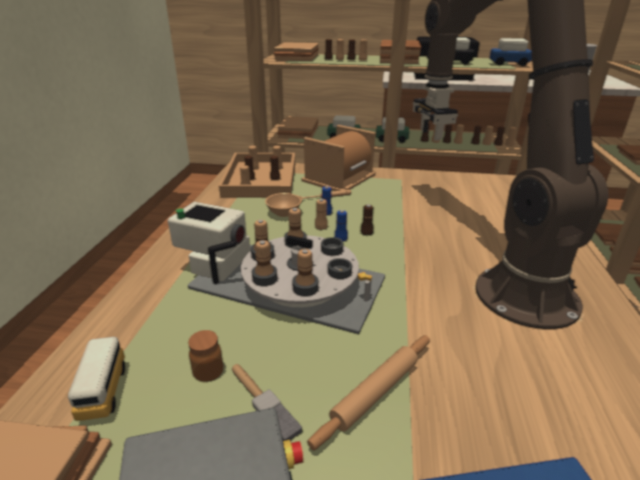

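Candidates (top image): pale mill at (413,222), blue ones at (458,222) and (385,255), dark at (408,289), and mills in the tray at top right. The loose pale one standing on the table at (413,222) fits. For the pockets, (257,268) is by the yellow pointer at (251,298), while (304,253) is the one to its right, not to be used.

```bash
python3 - <<'E'
import cv2,numpy as np
im=cv2.imread("pics/top0.png"); s=cv2.imread("pics/side0.png")
a=cv2.resize(im[140:320,190:345],None,fx=2.6,fy=2.6,interpolation=cv2.INTER_CUBIC)
b=cv2.resize(im[195:305,370:480],None,fx=3.4,fy=3.4,interpolation=cv2.INTER_CUBIC)
h=max(a.shape[0],b.shape[0]); c=np.zeros((h,a.shape[1]+b.shape[1],3),np.uint8); c[:a.shape[0],:a.shape[1]]=a; c[:b.shape[0],a.shape[1]:]=b
print(c.shape);cv2.imwrite("pics/crop0.png",c)
cv2.imwrite("pics/crop1.png",cv2.resize(s[170:320,180:400],None,fx=3.6,fy=3.6,interpolation=cv2.INTER_CUBIC))
E
```

```text
(468, 777, 3)
```

View pics/crop0.png

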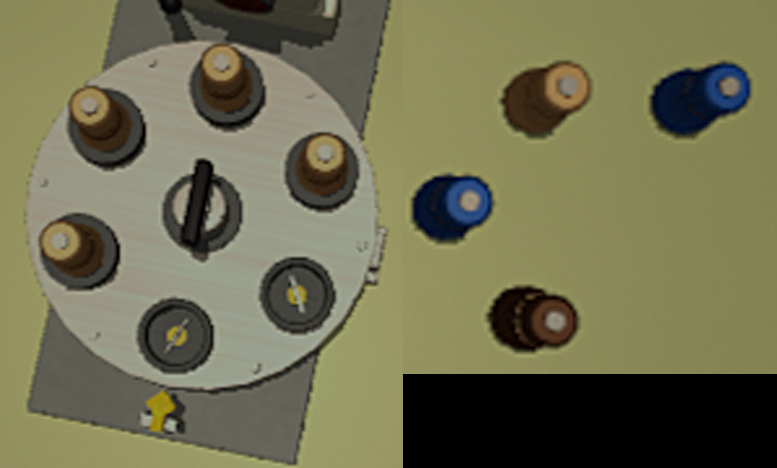

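View pics/crop1.png

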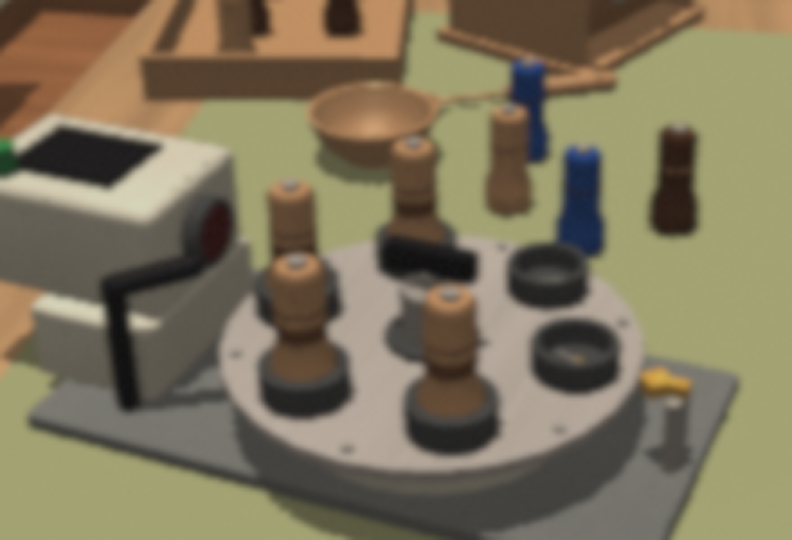

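```bash
python3 - <<'E'
from h import *
c=cam("top"); s=cam("side")
f=lambda u,v,z:print((u,v),np.round(onplane(c,u,v,z),4))
f(418.8,220.6,.093)   # pale top
f(458.4-0+0,0,0) if 0 else None
f(370+(555-403)/3.4,195+321/3.4,.093) # dark
f(370+(470-403)/3.4,195+200/3.4,.093)
f(370+(730-403)/3.4,195+86/3.4,.093)
P=onplane(c,190+177/2.6,140+335/2.6,.08);Q=onplane(c,190+297/2.6,140+295/2.6,.08)
H=onplane(c,190+203/2.6,140+200/2.6,.14)
print("pocket",P,"pocket2",Q,"handle",H,np.linalg.norm((P-H)[:2]),np.linalg.norm((Q-H)[:2]),np.linalg.norm((P-Q)[:2]))
for X in [(22+0,0)]: pass
tops=[onplane(c,190+a/2.6,140+b/2.6,.168) for a,b in [(222,64),(90,104),(61,241),(325,153)]]
for t in tops: print(t, np.linalg.norm((t-H)[:2]))
# blade direction
a=onplane(c,190+166/2.6,140+350/2.6,.079);b=onplane(c,190+187/2.6,140+321/2.6,.079);print("blade ang",np.degrees(np.arctan2(*(b-a)[[1,0]])),np.linalg.norm(b-a))
a=onplane(c,190+205/2.6,140+162/2.6,.146);b=onplane(c,190+190/2.6,140+243/2.6,.146);print("handle ang",np.degrees(np.arctan2(*(a-b)[[1,0]])),np.linalg.norm(b-a))
# side pale top
p=s; u,v=180+509/3.6,170+108/3.6
print("side pale",onplane(s,u,v,.093))
print("tool R",np.round(R.from_rotvec(arm.observe()["ee_rot"]).as_matrix(),3))
E
```

```text
(418.8, 220.6) [ 0.5614 -0.2789  0.093 ]
(414.70588235294116, 289.4117647058824) [ 0.4141 -0.2634  0.093 ]
(389.70588235294116, 253.8235294117647) [ 0.4914 -0.2129  0.093 ]
(466.1764705882353, 220.2941176470588) [ 0.5597 -0.3824  0.093 ]
pocket [0.46709617 0.06953839 0.08      ] pocket2 [ 0.49752947 -0.03014248  0.08      ] handle [0.57061395 0.04193085 0.14      ] 0.10713592804817154 0.1026445589661468 0.10422313764506318
[0.67129065 0.02351137 0.168     ] 0.10234782157487375
[0.64231226 0.12419784 0.168     ] 0.1091260968754203
[0.53825198 0.14713242 0.168     ] 0.11006664371123148
[ 0.60081647 -0.05340765  0.168     ] 0.10000811640309373
blade ang -37.04823430418392 0.029336916224745685
handle ang -11.484780894482396 0.06430929171448112
side pale [ 0.56247882 -0.28616843  0.093     ]
tool R [[ 0.934  0.359 -0.   ]
 [ 0.359 -0.934  0.001]
 [-0.    -0.001 -1.   ]]
```

>>> apply_moves --targets '[0,0.05,-0.02,0,0,0,0.1,-0.04,0,0,0,0.11,-0.04,0,0,0,0.11,-0.04,0,0,0,0.11,-0.04,0,0,0,0.11,-0.04,0,0,0,0.11,-0.04,0,0,0,0.11,-0.04,0,0,0,0.11,-0.045,0,0,0,0.1,-0.04,0,0,0,0.0425,-0.0215,0,0,0,0,0,0,0,0,0,0,0,0]' --grip_force 30

```text
clock: 1.78
position: [0.5613, -0.2808, 0.2267]
ee_rot: [3.089, 0.57, -0.002]
force: [-0.5, -0.2, 0.6]
width: 1.002
```

```bash
python3 - <<'E'
from h import *
st=arm.observe(); print(st); c=cam("wrist",st)
snap("wrist","w1.png")
print(proj(c,[.562,-.279,.095]),proj(c,[.562,-.279,0]))
E
```

```text
{'clock': 1.775, 'joints': array([ 0.44459799,  0.44378558, -0.09753036,  1.55816686,  0.04736846,
        1.14237044, -0.86925823]), 'dq': array([ 1.35120208e-02, -2.99893467e-03,  5.03609123e-03,  9.52199943e-05,
        4.93520533e-04,  5.64111589e-04, -4.04556794e-03]), 'joint_efforts': array([-1.81100562e+00, -6.73433661e+01, -1.83695376e+00, -3.17193711e+01,
       -2.09393953e-01, -6.54197624e-02, -2.14543857e-02]), 'position': array([ 0.56126222, -0.28080212,  0.22671928]), 'ee_rot': array([ 3.08864793e+00,  5.69677303e-01, -1.63924039e-03]), 'force': array([-0.45676088, -0.23049641,  0.61064355]), 'ft_torque': array([-0.05431073, -0.02380559, -0.00244545]), 'width': 1.001687293366386}
[320.91579122 223.10669829] [321.69704158 200.19924035]
```

View pics/w1.png

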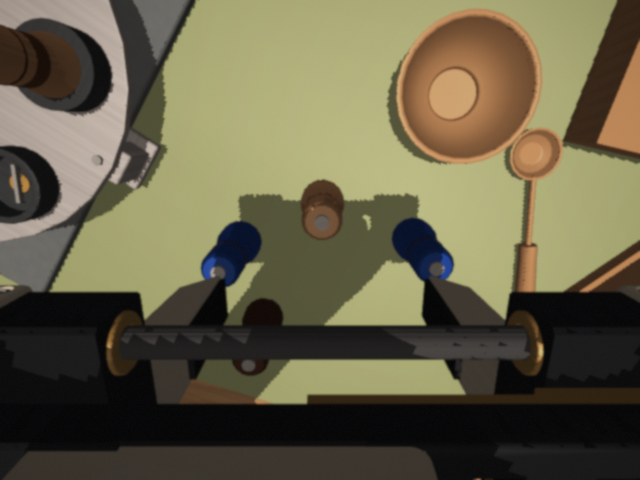

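The wrist view shows the pale mill's top at (321,222), as predicted. The blue mills at (218,271) and (437,268) lie outside the half-closed jaws. I'll descend with the jaws narrowed.

>>> apply_moves --targets '[0.35,0.004,-0.003,0,0,0.35,0,0,0.03,0,0.35,0,0,0.06,0,0.35,0,0,0.06,0,0.35,0,0,0.06,0,0.35,0,0,0.06,0,0.35,0,0,0.06,0,0.35,0,0,0.05,0,0.35,0,0,0.035,0,0.35,0,0,0.02,0,0.35,0,0,0,0,0.35,0,0,0,0]'

```text
clock: 3.32
position: [0.5641, -0.2778, 0.0534]
ee_rot: [3.088, 0.573, 0.002]
force: [1.0, 0.5, -0.1]
width: 0.654
```

```bash
python3 - <<'E'
from h import *
st=arm.observe(); print(st["position"],st["width"],st["force"]); c=cam("wrist",st)
snap("wrist","w2.png"); snap("side","s2.png")
im=cv2.imread("pics/s2.png"); cv2.imwrite("pics/s2c.png",cv2.resize(im[120:300,220:420],None,fx=3.3,fy=3.3))
E
```

```text
[ 0.56411348 -0.277776    0.05339677] 0.6536653306971418 [ 1.01978552  0.45835232 -0.12637236]
```

View pics/w2.png

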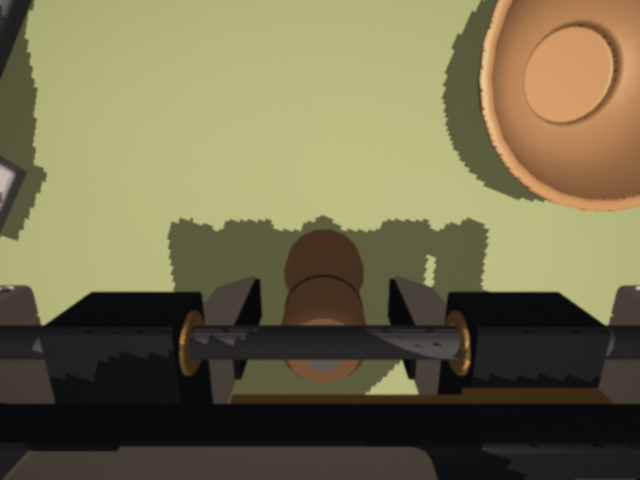

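View pics/s2c.png

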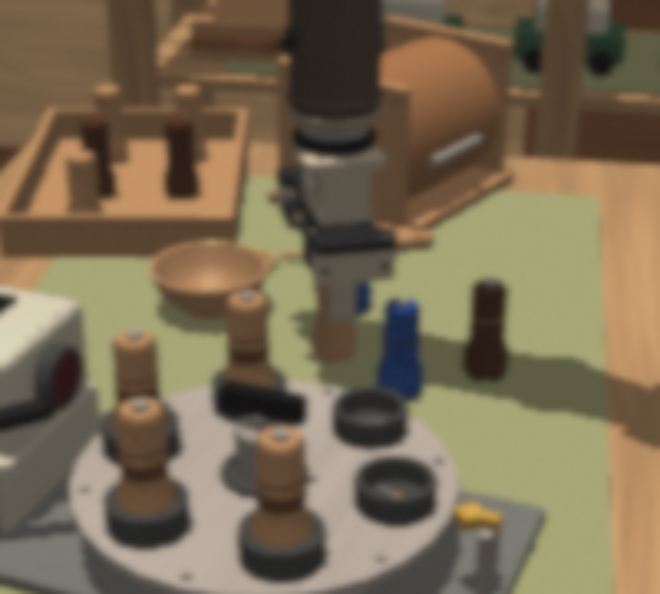

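```bash
python3 - <<'E'
from h import *
st=arm.observe(); c=cam("wrist",st); p=np.array(st["position"]);Rm=R.from_rotvec(st["ee_rot"]).as_matrix()
print(proj(c,[*p[:2],.095]))
for v in (358,364,370): print(v,Rm.T@(onplane(c,322,v,.095)-p))
# bottom of foot: nearest edge row 230 at z~.02, r=.022
print("foot far edge",Rm.T@(onplane(c,323,230,.022)-p))
E
```

```text
[320.73361938 348.29304684]
358 [-0.00401392  0.00049137 -0.04150844]
364 [-0.00655527  0.00048795 -0.04151093]
370 [-0.00912396  0.00048449 -0.04151346]
foot far edge [0.02388523 0.00058553 0.03151907]
```

>>> apply_moves --targets '[1,0,0,0,0,1,0,0,0,0,1,0,0,0,0,1,0,0,0,0,1,0,0,0,0,1,0,0,0,0,1,0,0,0,0,1,0,0,0,0]' --grip_force 30

```text
clock: 4.42
position: [0.5637, -0.2776, 0.0528]
ee_rot: [3.089, 0.573, 0.0]
force: [-0.6, 0.8, 2.7]
width: 0.364
```

>>> apply_moves --targets '[1,0,0,-0.02,0,1,0,0,-0.05,0,1,0,0,-0.06,0,1,0,0,-0.07,0,1,0,0,-0.07,0,1,0,0,-0.07,0,1,0,-0.04,-0.06,0,1,-0.015,-0.08,0,0,1,-0.015,-0.1,0,0,1,-0.015,-0.1,0,0,1,-0.015,-0.1,0,0,1,-0.015,-0.1,0,0,1,-0.015,-0.1,0,0,1,-0.015,-0.1,0,0,1,-0.01,-0.1,0,0,1,0,-0.05,0,0,1,0,-0.03,0,0,1,0,0,0,0,1,0,0,0,0]'

```text
clock: 6.8
position: [0.392, 0.0412, 0.2127]
ee_rot: [3.089, 0.571, 0.0]
force: [0.2, 0.1, -1.8]
width: 0.364
```

```bash
python3 - <<'E'
from h import *
st=arm.observe(); print(st["position"],st["width"],st["force"],st["joints"]); 
snap("wrist","w3.png"); 
E
```

```text
[0.39197609 0.04115972 0.21273464] 0.36440452219654457 [ 0.15761068  0.13006321 -1.84515664] [ 0.05177603  0.09275086 -0.31192526  2.08901246  0.03493695  0.96456244
 -1.48401503]
```

View pics/w3.png

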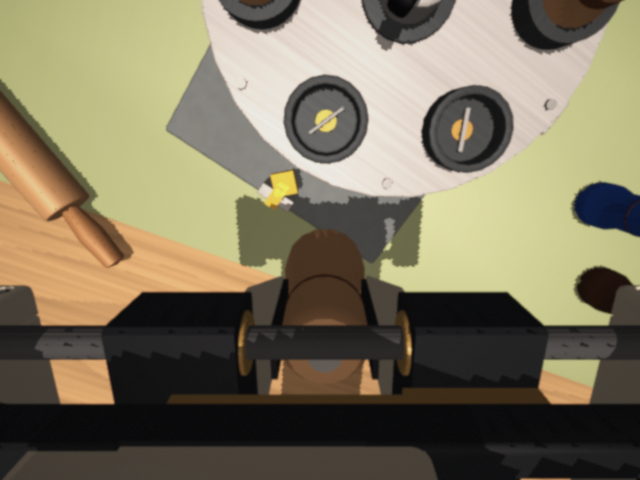

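```bash
cat > m.py <<'E'
from h import *
im=cv2.imread("pics/w3.png"); 
a=cv2.resize(im[65:175,270:390],None,fx=5,fy=5,interpolation=cv2.INTER_CUBIC); cv2.imwrite("pics/w3c.png",a)
st=arm.observe(); c=cam("wrist",st); p=np.array(st["position"]);Rm=R.from_rotvec(st["ee_rot"]).as_matrix()
g=cv2.cvtColor(im,cv2.COLOR_BGR2GRAY)
hsv=cv2.cvtColor(im,cv2.COLOR_BGR2HSV)
for (x,y) in [(326,118),(467,128)]:
    # dark mask
    m=((g<95)&(hsv[...,1]<80)).astype(np.uint8)
    w=np.zeros_like(m); cv2.circle(w,(x,y),60,1,-1); m&=w
    cs,_=cv2.findContours(m,cv2.RETR_EXTERNAL,cv2.CHAIN_APPROX_NONE)
    k=max(cs,key=cv2.contourArea); e=cv2.fitEllipse(k)
    q=onplane(c,*e[0],.094); print("outer ellipse",e,q)
    yb=((hsv[...,0]>12)&(hsv[...,0]<35)&(hsv[...,1]>120)&(g>80)).astype(np.uint8); w=np.zeros_like(m); cv2.circle(w,(x,y),18,1,-1); yb&=w
    M=cv2.moments(yb,True); u,v=M["m10"]/M["m00"],M["m01"]/M["m00"]; print("yellow",u,v,M["m00"],onplane(c,u,v,.0755))
H=None
for A,B in [((310,132),(343,109))]:
    a,b=onplane(c,*A,.079),onplane(c,*B,.079); print("blade",np.degrees(np.arctan2(*(b-a)[[1,0]])),np.linalg.norm(b-a),(a+b)/2)
print("P in tool",)
print("foot edge",Rm.T@(onplane(c,323,229,p[2]-.0528+.024-.000)-p))
E
python3 m.py
```

```text
outer ellipse ((325.54986572265625, 118.7797622680664), (81.49044799804688, 85.84486389160156), 178.1400909423828) [0.46901646 0.06831401 0.094     ]
yellow 325.3695652173913 120.54782608695652 230.0 [0.46806429 0.06803834 0.0755    ]
outer ellipse ((467.00762939453125, 128.55531311035156), (81.97014617919922, 93.22160339355469), 58.10935974121094) [ 0.49908528 -0.02892124  0.094     ]
yellow 460.67932489451476 129.38396624472574 237.0 [ 0.49911007 -0.03111412  0.0755    ]
blade -35.365876525718704 0.029804991913193017 [0.46825651 0.06732268 0.079     ]
P in tool
foot edge [0.02519588 0.00059724 0.02879766]
```

View pics/w3c.png

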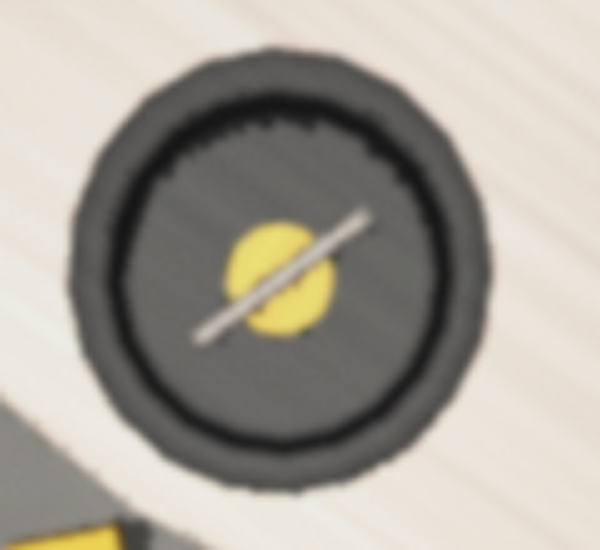

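```bash
cat > f.py <<'E'
from h import *
from scipy.optimize import least_squares
im=cv2.imread("pics/w3.png"); 
a=cv2.resize(im[215:405,265:385],None,fx=4,fy=4,interpolation=cv2.INTER_CUBIC); cv2.imwrite("pics/w3d.png",a[:600])
p_=eyes.camera_params("wrist"); he=np.array(p_["hand_eye"]);c=(np.array(p_["camera_matrix"]),he[:3,:3],he[:3,3])
hsv=cv2.cvtColor(im,cv2.COLOR_BGR2HSV)
print([tuple(hsv[r,323]) for r in range(222,240,2)])
m=((hsv[...,0]<16)&(hsv[...,1]>60)).astype(np.uint8); m[:215]=0;m[300:]=0;m[:,:275]=0;m[:,375:]=0
for r in range(226,300,6):
    x=np.where(m[r])[0]; print(r,x.min() if len(x) else None,x.max() if len(x) else None)
E
python3 f.py
```

```text
[(np.uint8(23), np.uint8(15), np.uint8(70)), (np.uint8(30), np.uint8(11), np.uint8(69)), (np.uint8(30), np.uint8(8), np.uint8(67)), (np.uint8(14), np.uint8(40), np.uint8(70)), (np.uint8(13), np.uint8(126), np.uint8(81)), (np.uint8(13), np.uint8(135), np.uint8(83)), (np.uint8(13), np.uint8(136), np.uint8(75)), (np.uint8(13), np.uint8(136), np.uint8(73)), (np.uint8(14), np.uint8(138), np.uint8(74))]
226 None None
232 312 340
238 301 349
244 295 355
250 292 358
256 290 361
262 288 361
268 286 362
274 286 363
280 287 362
286 287 362
292 287 359
298 286 362
```

View pics/w3d.png

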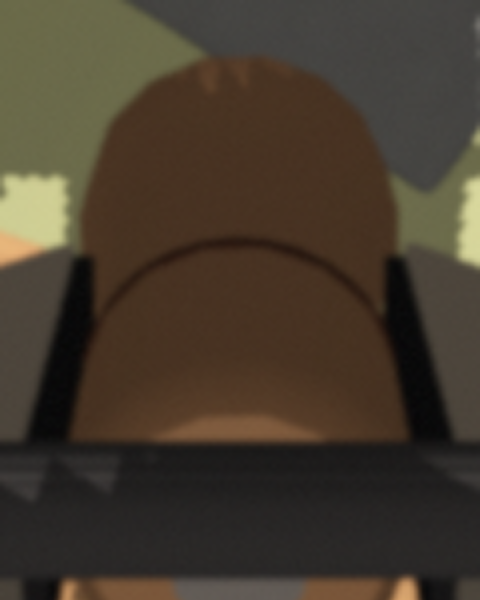

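```bash
cat >> f.py <<'E'
ys,xs=[],[]
for x in range(300,352):
    r=np.where(m[:,x])[0]
    if len(r): xs.append(x);ys.append(r.min()-.5)
for z in (.0528,.0288):
    Q=np.array([onplane(c,u,v,z) for u,v in zip(xs,ys)])
    f=least_squares(lambda t:np.hypot(Q[:,0]-t[0],Q[:,1]-t[1])-.022,[0,0]); g=least_squares(lambda t:np.hypot(Q[:,0]-t[0],Q[:,1]-t[1])-t[2],[0,0,.02])
    print(z,f.x,f.cost,g.x,g.cost)
for X in [(-.004,0,-.042),(-.001,0,-.042)]: print(proj(c,X))
E
python3 f.py | tail -4
```

```text
0.0528 [-0.00324409  0.00200991] 1.9167916597281323e-06 [-0.00183577  0.00201419  0.02071555] 1.4947232079760554e-06
0.0288 [0.00320454 0.00192846] 3.803584734521638e-06 [0.00716048 0.00193988 0.01835902] 1.1739965722184383e-06
[320.63703291 358.78275679]
[320.61706479 351.60110928]
```

>>> apply_moves --targets '[1,0.03,0,0,0,1,0.06,0,0,0,1,0.06,0,0,0,1,0.04,0,0,0,1,0.02,0,0,0,1,0,0,0.04,0,1,0,0,0.05,0,1,0,0,0.03,0,1,0,0,0.0125,0,1,0,0,0,0,1,0,0,0,0]'

```text
clock: 8.22
position: [0.4704, 0.0722, 0.1603]
ee_rot: [3.089, 0.573, 0.001]
force: [0.1, 0.1, -1.1]
width: 0.361
```

```bash
python3 - <<'E'
from h import *
st=arm.observe(); print(st["position"],st["width"],st["force"],st["joints"]); 
im=snap("wrist","w4.png")[:,:,::-1];s=snap("side","s4.png")[:,:,::-1];t=snap("top","t4.png")[:,:,::-1]
cv2.imwrite("pics/w4c.png",cv2.resize(im[180:330,240:420],None,fx=4,fy=4,interpolation=cv2.INTER_CUBIC))
cv2.imwrite("pics/s4c.png",cv2.resize(s[180:320,260:400],None,fx=4,fy=4,interpolation=cv2.INTER_CUBIC))
E
```

```text
[0.47040337 0.07220708 0.16027954] 0.36148018209442767 [ 0.09717149  0.05107628 -1.08430026] [-0.01388712  0.29075119 -0.3076057   1.99201725  0.11363738  0.87402051
 -1.58645966]
```

View pics/w4c.png

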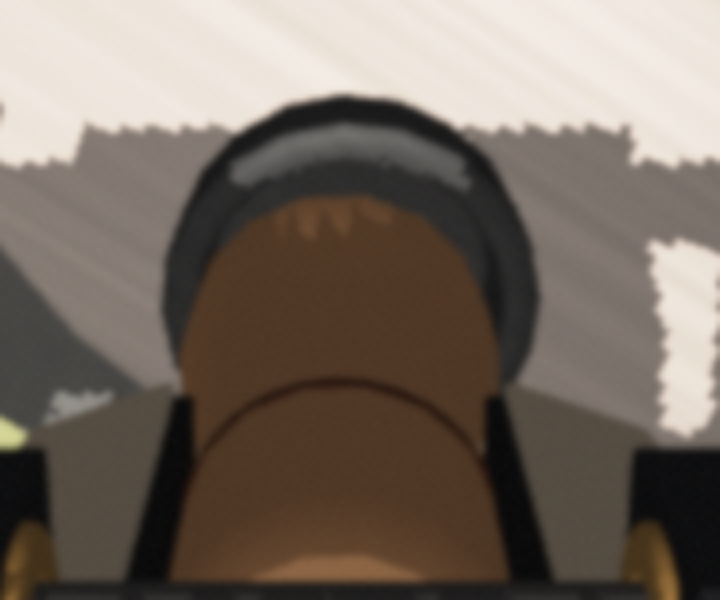

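View pics/s4c.png

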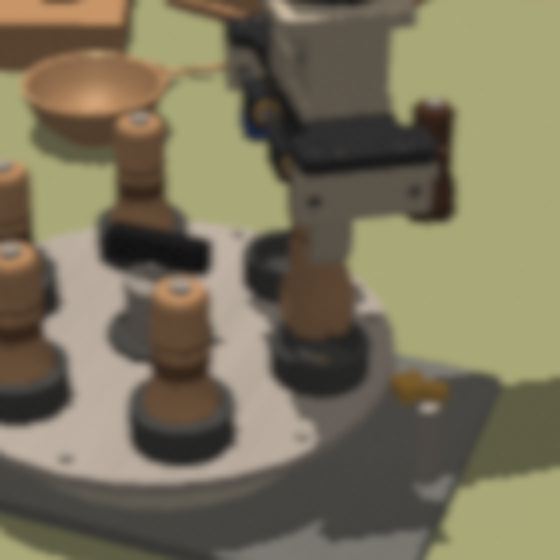

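```bash
cat > g.py <<'E'
from h import *
import sys
from scipy.optimize import least_squares
def fit(fn,zb,zr,show=True):
    im=cv2.imread("pics/"+fn); p_=eyes.camera_params("wrist"); he=np.array(p_["hand_eye"]);c=(np.array(p_["camera_matrix"]),he[:3,:3],he[:3,3])
    hsv=cv2.cvtColor(im,cv2.COLOR_BGR2HSV); g=hsv[...,2]
    brown=(hsv[...,0]<16)&(hsv[...,1]>90)
    foot=[];rim=[]
    for x in range(280,376):
        col=np.where(brown[190:330,x])[0]
        if 305<=x<=345 and len(col): foot.append((x,190+col.min()-.5))
        # rim: first strong dark transition from top
        d=g[185:262,x].astype(int); k=np.where(d<75)[0]
        if 292<=x<=362 and len(k): rim.append((x,185+k[0]-.5))
    F=np.array([onplane(c,u,v,zb) for u,v in foot]);Q=np.array([onplane(c,u,v,zr) for u,v in rim])
    ff=least_squares(lambda t:np.hypot(F[:,0]-t[0],F[:,1]-t[1])-.022,[0,0],loss="soft_l1",f_scale=5e-4)
    fr=least_squares(lambda t:np.hypot(Q[:,0]-t[0],Q[:,1]-t[1])-.031,[0,0],loss="soft_l1",f_scale=5e-4)
    print("foot",ff.x,np.abs(ff.fun).mean(),"rim",fr.x,np.abs(fr.fun).mean(),"rim-foot",fr.x-ff.x)
if __name__=="__main__": fit("w4.png",.0528,.1603-.094)
E
python3 g.py
```

```text
foot [-0.00305133  0.00132206] 0.00014683221773693724 rim [-0.00073852  0.00303088] 0.00027389505953007853 rim-foot [0.0023128  0.00170883]
```

```bash
python3 - <<'E'
from h import *
p_=eyes.camera_params("wrist"); he=np.array(p_["hand_eye"]);c=(np.array(p_["camera_matrix"]),he[:3,:3],he[:3,3])
z=.1603-.094
for cx,cy in [(350,122),(350,126)]: print("rim outer top",onplane(c,240+cx/4,180+cy/4,z)-[.031,0,0])
for cx,cy in [(350,160),(350,166)]: print("rim bore top",onplane(c,240+cx/4,180+cy/4,z)-[.0235,0,0])
for cx in (165,538): print("outer sides",onplane(c,240+cx/4,180+300/4,z))
for cx in (210,490): print("inner sides?",onplane(c,240+cx/4,180+280/4,z))
E
```

```text
rim outer top [-0.00434703  0.00323947  0.0663    ]
rim outer top [-0.00498126  0.0032413   0.0663    ]
rim bore top [-0.00291282  0.00325695  0.0663    ]
rim bore top [-0.00387895  0.00325973  0.0663    ]
outer sides [-0.00258979 -0.02637623  0.0663    ]
outer sides [-0.00255341  0.03350194  0.0663    ]
inner sides? [ 0.00080385 -0.0190701   0.0663    ]
inner sides? [0.00083077 0.0256961  0.0663    ]
```

>>> apply_moves --targets '[1,-0.001,0.0045,0,0,1,0,0,0.015,0,1,0,0,0.01,0,1,0,0,0,0,1,0,0,0,0]'

```text
clock: 9.0
position: [0.4703, 0.0703, 0.1497]
ee_rot: [-3.089, -0.573, 0.0]
force: [0.1, 0.4, -0.9]
width: 0.363
```

```bash
python3 - <<'E'
from h import *
st=arm.observe(); print(st["position"],st["width"],st["force"]); 
im=snap("wrist","w5.png")[:,:,::-1];s=snap("side","s5.png")[:,:,::-1]
cv2.imwrite("pics/w5c.png",cv2.resize(im[180:330,240:420],None,fx=4,fy=4,interpolation=cv2.INTER_CUBIC))
cv2.imwrite("pics/s5c.png",cv2.resize(s[230:290,310:370],None,fx=8,fy=8,interpolation=cv2.INTER_CUBIC))
from g import fit; fit("w5.png",.0528,st["position"][2]-.094)
E
```

```text
[0.47030096 0.07034279 0.14966703] 0.36271484977757784 [ 0.10219223  0.3690159  -0.93393307]
foot [-0.00304115  0.00138768] 0.00015403279202607075 rim [0.00030111 0.00110339] 0.00022709369998636728 rim-foot [ 0.00334225 -0.00028429]
```

View pics/w5c.png

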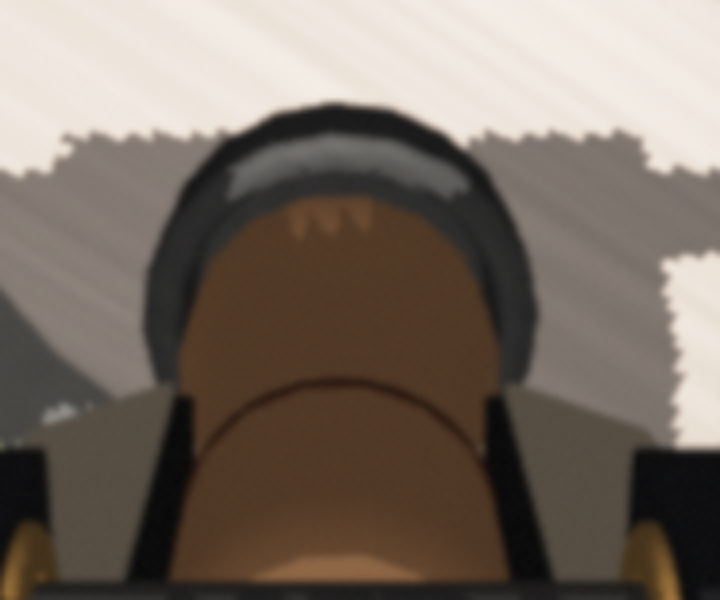

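View pics/s5c.png

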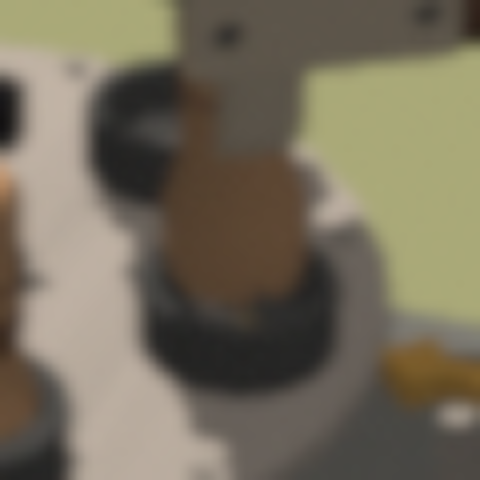

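```bash
python3 - <<'E'
from h import *
im=cv2.imread("pics/w5.png"); print(im[200:236,320:336].mean((1,2)).round().astype(int)); print(im[200:236,300:306].mean((1,2)).round().astype(int))
p_=eyes.camera_params("wrist"); he=np.array(p_["hand_eye"]);c=(np.array(p_["camera_matrix"]),he[:3,:3],he[:3,3])
z=.0557
for v in (213,214): print("rim outer top",onplane(c,326,v,z)-[.031,0,0])
for v in (221,222.5,224): print("bore",onplane(c,326,v,z)-[.0235,0,0])
E
```

```text
[230 230 231 231 224 186 115  54  31  27  27  28  35  54  81 100 108 107
 102  95  89  81  69  56  48  46  45  47  50  58  64  67  68  68  69  69]
[230 230 231 231 232 232 232 232 229 217 190 143  88  48  30  28  32  44
  60  78  92 100 102  99  95  89  81  68  56  48  46  47  47  49  50  53]
rim outer top [-0.00347129  0.00226788  0.0557    ]
rim outer top [-0.00407796  0.00226893  0.0557    ]
bore [-0.0008516   0.00227631  0.0557    ]
bore [-0.00177357  0.0022779   0.0557    ]
bore [-0.00269774  0.00227949  0.0557    ]
```

>>> apply_moves --targets '[1,0,0,0.008,0,1,0,0,0.008,0,1,0,0,0.008,0,1,0,0,0.008,0,1,0,0,0,0]'

```text
clock: 9.72
position: [0.4701, 0.0702, 0.1366]
ee_rot: [3.089, 0.573, -0.001]
force: [-0.9, 0.8, -2.2]
width: 0.367
```

>>> apply_moves --targets '[1,0,0,0.003,0,1,0,0,0.003,0,1,0,0,0.003,0,1,0,0,0,0]'

```text
clock: 10.22
position: [0.4702, 0.0702, 0.1332]
ee_rot: [3.089, 0.573, -0.0]
force: [0.1, -0.2, -1.8]
width: 0.362
```

>>> apply_moves --targets '[1,0,0,0.002,0,1,0,0,0.001,0,1,0,0,0,0]'

```text
clock: 10.6
position: [0.4703, 0.0703, 0.1321]
ee_rot: [3.089, 0.573, -0.0]
force: [-2.4, -0.3, -1.0]
width: 0.364
```

>>> apply_moves --targets '[1,0,0,0.001,0,1,0,0,0.001,0,1,0,0,0,0]'

```text
clock: 10.98
position: [0.4704, 0.0704, 0.1315]
ee_rot: [-3.089, -0.573, -0.0]
force: [-2.6, -0.5, 2.0]
width: 0.364
```

>>> apply_moves --targets '[1,0,0,0.001,0,1,0,0,0,0]'

```text
clock: 11.22
position: [0.4705, 0.0705, 0.1313]
ee_rot: [-3.089, -0.573, -0.001]
force: [-2.5, 1.2, 7.1]
width: 0.368
```

>>> apply_moves --targets '[1,0,0,0.001,0,1,0,0,0,0]'

```text
clock: 11.48
position: [0.4705, 0.0706, 0.1312]
ee_rot: [-3.089, -0.573, -0.001]
force: [-3.9, 1.2, 10.9]
width: 0.367
```

>>> apply_moves --targets '[1,0,0.0005,0,0.044,1,0,0.0005,0,0.044]'

```text
clock: 11.72
position: [0.4706, 0.0706, 0.1313]
ee_rot: [-3.121, -0.356, -0.002]
force: [-5.6, 1.3, 10.9]
width: 0.362
```

>>> apply_moves --targets '[1,0,0.0005,0,0.044,1,0,0.0005,0,0.044]'

```text
clock: 11.98
position: [0.4707, 0.0704, 0.1313]
ee_rot: [-3.138, -0.139, -0.001]
force: [-4.4, 1.7, 9.9]
width: 0.366
```

>>> apply_moves --targets '[1,0,0.0005,0,0.044,1,0,0.0005,0,0.044]'

```text
clock: 12.22
position: [0.4707, 0.0701, 0.1312]
ee_rot: [-3.14, 0.077, -0.001]
force: [-4.6, 2.2, 11.2]
width: 0.365
```

>>> apply_moves --targets '[1,0,0.0005,0,0.044,1,0,0.0005,0,0.044]'

```text
clock: 12.48
position: [0.4707, 0.0699, 0.1313]
ee_rot: [-3.127, 0.294, -0.001]
force: [-4.5, 2.7, 10.2]
width: 0.365
```

>>> apply_moves --targets '[1,0,0.0005,0,0.044,1,0,0.0005,0,0.044]'

```text
clock: 12.72
position: [0.4706, 0.0697, 0.1313]
ee_rot: [-3.099, 0.509, -0.001]
force: [-4.7, 3.1, 9.4]
width: 0.363
```

>>> apply_moves --targets '[1,0,0.0005,0,0.044,1,0,0.0005,0,0.044]'

```text
clock: 12.98
position: [0.4705, 0.0694, 0.1313]
ee_rot: [-3.056, 0.721, -0.001]
force: [-5.7, 2.4, 10.2]
width: 0.363
```

>>> apply_moves --targets '[1,0,0.0005,0,0.044,1,0,0.0005,0,0.044]'

```text
clock: 13.22
position: [0.4703, 0.069, 0.1312]
ee_rot: [-2.999, 0.931, -0.001]
force: [-4.2, 3.7, 7.7]
width: 0.371
```

>>> apply_moves --targets '[1,0,0.0005,0,0.044,1,0,0.0005,0,0.044]'

```text
clock: 13.48
position: [0.4698, 0.068, 0.1306]
ee_rot: [-2.928, 1.137, 0.0]
force: [-1.1, 0.8, -2.1]
width: 0.366
```

>>> apply_moves --targets '[1,0,0.0005,0,0.044,1,0,0.0005,0,0.044]'

```text
clock: 13.72
position: [0.4697, 0.0676, 0.1304]
ee_rot: [-2.842, 1.336, 0.0]
force: [-1.1, 2.4, -1.3]
width: 0.364
```

```bash
python3 - <<'E'
from h import *
for _ in range(1):
    s=arm.observe(); print(s["force"],s["ft_torque"],s["position"],s["joints"])
E
```

```text
[-1.10058274  2.37722408 -1.34981418] [ 0.62940998  0.26329564 -0.00867203] [0.46966497 0.06764941 0.13042581] [-2.51801778e-01  3.08295660e-01 -4.24136971e-03  2.04834690e+00
  9.13696292e-04  7.84467756e-01 -2.70630293e+00]
```

>>> apply_moves --targets '[1,0,-0.0005,0.002,-0.044,1,0,0,0.002,0,1,0,0,0,0]'

```text
clock: 14.1
position: [0.4697, 0.0675, 0.1288]
ee_rot: [-2.888, 1.237, 0.0]
force: [-0.8, 2.4, -1.6]
width: 0.368
```

>>> apply_moves --targets '[1,0,0,0.002,0,1,0,0,0.002,0,1,0,0,0,0]'

```text
clock: 14.48
position: [0.4696, 0.0672, 0.1272]
ee_rot: [2.888, -1.236, -0.0]
force: [-2.3, 2.6, -1.0]
width: 0.365
```

>>> apply_moves --targets '[1,0,0,0.001,0,1,0,0,0.001,0,1,0,0,0,0]'

```text
clock: 14.85
position: [0.4697, 0.0672, 0.1267]
ee_rot: [-2.889, 1.235, -0.0]
force: [-4.4, 2.3, 5.0]
width: 0.364
```

>>> apply_moves --targets '[0.4,0,0,0,0,0.4,0,0,0,0,0.4,0,0,0,0,0.4,0,0,-0.01,0,0.4,0,0,-0.02,0,0.4,0,0,-0.04,0,0.4,0,0,-0.06,0,0.4,0,0,-0.06,0,0.4,0,0,-0.06,0,0.4,0,0,0,0]'

```text
clock: 16.1
position: [0.4709, 0.0674, 0.2287]
ee_rot: [-2.886, 1.234, -0.005]
force: [-0.6, 0.4, -0.1]
width: 0.603
```

```bash
python3 - <<'E'
from h import *
st=arm.observe(); print(st["position"],st["width"],st["force"],st["joints"]); 
im=snap("wrist","w6.png");s=snap("side","s6.png")[:,:,::-1]
cv2.imwrite("pics/s6c.png",cv2.resize(s[200:320,230:390],None,fx=4.8,fy=4.8,interpolation=cv2.INTER_CUBIC))
E
```

```text
[0.47092158 0.06741365 0.22868356] 0.6026811953405291 [-0.59369797  0.35319574 -0.14554227] [-0.2421838   0.18978834 -0.01461882  1.92283623  0.0033342   1.02484587
 -2.63732909]
```

View pics/w6.png

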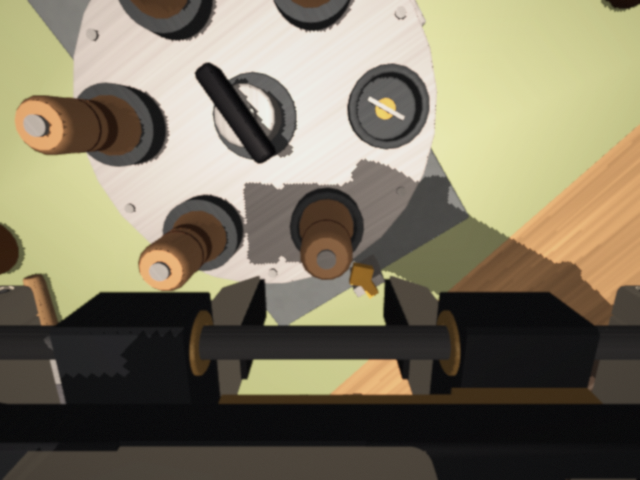

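View pics/s6c.png

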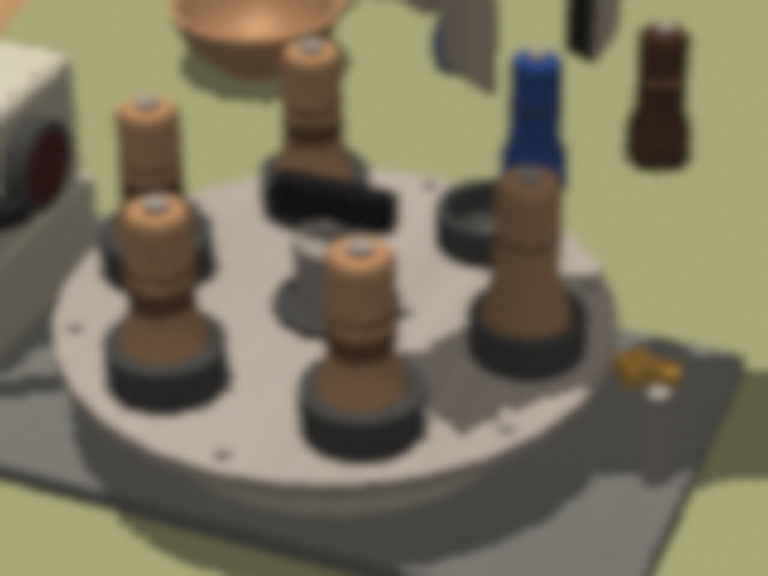

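```bash
python3 - <<'E'
from h import *
im=cv2.imread("pics/w6.png"); st=arm.observe(); c=cam("wrist",st); p=np.array(st["position"]);Rm=R.from_rotvec(st["ee_rot"]).as_matrix()
g=im.max(2); m=(g<48).astype(np.uint8); w=np.zeros_like(m); cv2.rectangle(w,(190,55),(280,170),1,-1); m&=w
m=cv2.morphologyEx(m,cv2.MORPH_OPEN,np.ones((5,5)))
cs,_=cv2.findContours(m,cv2.RETR_EXTERNAL,cv2.CHAIN_APPROX_NONE);k=max(cs,key=cv2.contourArea); r=cv2.minAreaRect(k);print(r)
b=cv2.boxPoints(r)
for z in (.134,.146):
    Q=np.array([onplane(c,*x,z) for x in b]); ctr=Q.mean(0); e=[Q[1]-Q[0],Q[2]-Q[1]]; l=max(e,key=np.linalg.norm)
    print(z,ctr,[np.linalg.norm(x) for x in e],np.degrees(np.arctan2(l[1],l[0])),"tool",Rm.T@(ctr-p))
t=cv2.imread("pics/w6.png"); cv2.polylines(t,[b.astype(int)],True,(0,0,255),1); cv2.imwrite("pics/w6h.png",cv2.resize(t[40:190,160:310],None,fx=4,fy=4))
print("tool x ang",np.degrees(np.arctan2(Rm[1,0],Rm[0,0])),"jaw",np.degrees(np.arctan2(Rm[1,1],Rm[0,1])))
mill=onplane(c,326,258,.169);pk=onplane(c,386,108,.0755);print("mill",mill,"pocket2",pk)
for q in [(160,270),(37,125)]: print(onplane(c,*q,.169))
E
```

```text
((239.52027893066406, 109.12837219238281), (113.57394409179688, 35.80427169799805), 54.462318420410156)
0.134 [0.56860915 0.04094346 0.134     ] [np.float64(0.02250979054098305), np.float64(0.06774636409839724)] 168.93613886544188 tool [ 0.08725841 -0.05345803  0.09264375]
0.146 [0.56644785 0.03946598 0.146     ] [np.float64(0.02143276304438323), np.float64(0.06450489915469693)] 168.9361388654419 tool [ 0.08683688 -0.05087893  0.08064273]
tool x ang -46.30484140997209 jaw -136.30483587314777
mill [0.46837974 0.06637138 0.169     ] pocket2 [ 0.4974124  -0.03287973  0.0755    ]
[0.5378497  0.14387331 0.169     ]
[0.6395907  0.12097321 0.169     ]
```

View pics/w6h.png

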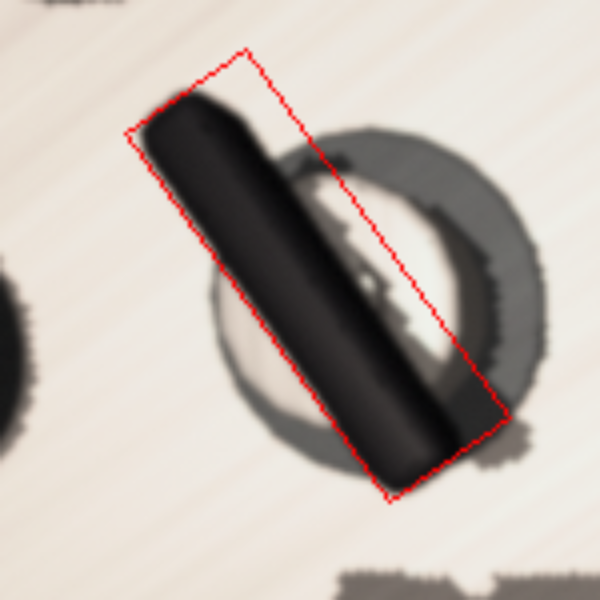

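```bash
python3 - <<'E'
from h import *
st=arm.observe(); c=cam("wrist",st); p=np.array(st["position"]);Rm=R.from_rotvec(st["ee_rot"]).as_matrix()
from scipy.optimize import least_squares
for z in (.134,.14,.146):
    q=onplane(c,235,113.3,z); a=onplane(c,160+165/4,40+110/4,z);b=onplane(c,160+430/4,40+475/4,z); print(z,q,np.degrees(np.arctan2(*(b-a)[[1,0]])),np.linalg.norm(b-a))
A=np.array([[.46838,.06637],[.4974,-.0329],[.53785,.14387],[.6396,.121]])
B=np.array([[.46709617,.06953839],[.49752947,-.03014248],[.67129065,.02351137],[.64231226,.12419784],[.53825198,.14713242],[.60081647,-.05340765]])
for X in (A,B):
    f=least_squares(lambda t:np.hypot(X[:,0]-t[0],X[:,1]-t[1])-.105,[.57,.04]); print(f.x,f.fun, np.degrees(np.arctan2(X[:,1]-f.x[1],X[:,0]-f.x[0])))
E
```

```text
0.134 [0.57017839 0.04458488 0.134     ] 168.52443134255165 0.06796449134401641
0.14 [0.5690602  0.04375903 0.14      ] 168.52443134255168 0.06633854049750255
0.146 [0.56794201 0.04293317 0.146     ] 168.52443134255165 0.06471258965098858
[0.57002338 0.04314128] [-0.00073615  0.00014956  0.00074215 -0.00058311] [ 167.12716679 -133.68296434  107.71380348   48.21518071]
[0.5695433  0.04708896] [-0.00012202  0.00059681 -0.00055659  0.00102406 -0.0001771   0.00025008] [ 167.6400332  -132.99775573  -13.04669617   46.65861399  107.36849385
  -72.71457047]
```

>>> apply_moves --targets '[0.4,0,0,0,-0.081,0.4,0,0,0,-0.115,0.4,0,0,0,-0.115,0.4,0,0,0,-0.115,0.4,0,0,0,-0.115,0.4,0,0,0,-0.115,0.4,0,0,0,-0.115,0.4,0,0,0,-0.115,0.4,0,0,0,-0.115,0.4,0,0,0,-0.115,0.4,0,0,0,-0.115,0.4,0,0,0,-0.115,0.4,0,0,0,-0.115,0.4,0,0,0,-0.115,0.4,0,0,0,-0.115,0.4,0,0,0,-0.115,0.4,0,0,0,-0.115,0.4,0,0,0,-0.115,0.4,0,0,0,-0.115,0.4,0,0,0,-0.115]'

```text
clock: 18.7
position: [0.4691, 0.067, 0.2256]
ee_rot: [-0.6, -3.082, 0.001]
force: [-0.2, -0.3, -0.4]
width: 0.605
```

>>> apply_moves --targets '[0.4,0,0,0,-0.115,0.4,-0.05,-0.002,0,0,0.4,-0.1,-0.002,0,0,0.4,-0.06,-0.002,0,0,0.4,-0.04,0,0,0,0.4,0,0,0,0,0.4,0,0,0,0]'

```text
clock: 19.58
position: [0.566, 0.0444, 0.2263]
ee_rot: [-0.328, -3.124, 0.0]
force: [0.7, -0.7, 0.7]
width: 0.594
```

```bash
python3 - <<'E'
from h import *
st=arm.observe(); Rm=R.from_rotvec(st["ee_rot"]).as_matrix();print(st["position"],st["width"],st["joints"],"jaw",np.degrees(np.arctan2(Rm[1,1],Rm[0,1]))); 
c=cam("wrist",st); snap("wrist","w7.png")
for P in ([.5695,.044,.146],[.5695,.044,.134]): print(proj(c,P))
E
```

```text
[0.56603881 0.04443638 0.22628632] 0.5940237863620408 [ 0.2051365   0.39633071 -0.51677764  1.68247028  0.2131762   1.12015423
  0.98994619] jaw 78.02768233511857
[326.22146547 248.17166826]
[326.1357705  242.80974391]
```

View pics/w7.png

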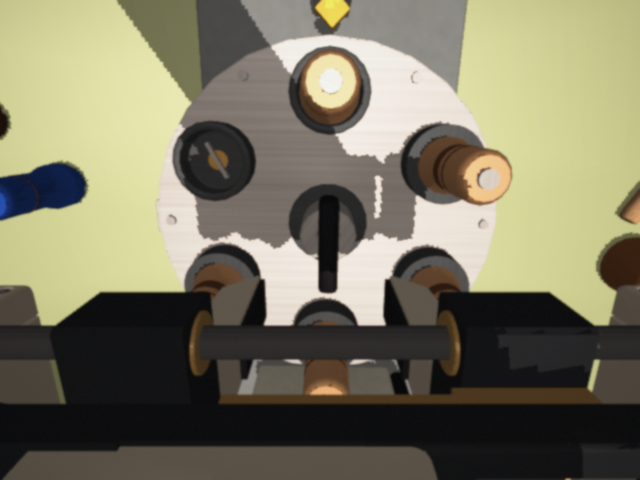

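>>> apply_moves --targets '[0.4,-0.005,0.003,0.04,0,0.4,0,0,0.05,0,0.4,0,0,0.05,0,0.4,0,0,0.05,0,0.4,0,0,0.04,0,0.4,0,0,0.02,0,0.4,0,0,0.015,0,0.4,0,0,0,0]'

```text
clock: 20.62
position: [0.5692, 0.0447, 0.1204]
ee_rot: [-0.329, -3.124, 0.0]
force: [-0.5, 0.6, -0.0]
width: 0.598
```

```bash
python3 - <<'E'
from h import *
st=arm.observe(); print(st["position"],st["width"],st["force"])
s=snap("side","s8.png")[:,:,::-1]; snap("wrist","w8.png")
cv2.imwrite("pics/s8c.png",cv2.resize(s[180:320,210:390],None,fx=4,fy=4,interpolation=cv2.INTER_CUBIC))
E
```

```text
[0.56921852 0.04472448 0.12041695] 0.5975995296651443 [-0.46704565  0.57064115 -0.02376755]
```

View pics/w8.png

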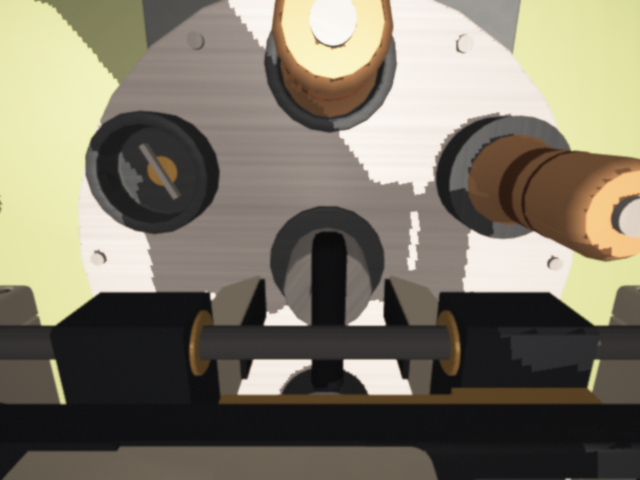

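View pics/s8c.png

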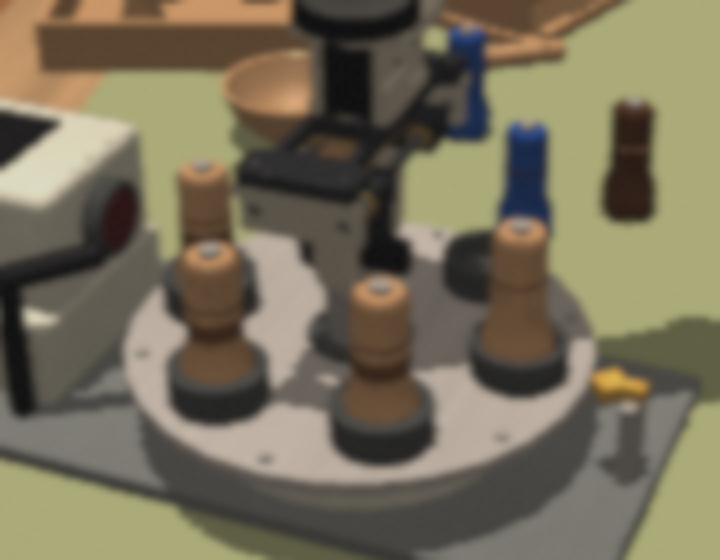

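>>> apply_moves --targets '[1,0,0.003,0,0,1,0,0,0,0,1,0,0,0,0,1,0,0,0,0,1,0,0,0,0,1,0,0,0,0,1,0,0,0,0,1,0,0,0,0]' --grip_force 50

```text
clock: 21.72
position: [0.5696, 0.0462, 0.1206]
ee_rot: [0.329, 3.124, 0.001]
force: [1.6, 2.2, 0.0]
width: 0.167
```

```bash
python3 - <<'E'
from h import *
st=arm.observe(); Rm=R.from_rotvec(st["ee_rot"]).as_matrix();print(st["position"],st["width"]*92,st["force"],st["ft_torque"],st["joints"],np.degrees(np.arctan2(Rm[1,1],Rm[0,1])))
E
```

```text
[0.5695663  0.04620352 0.12056838] 15.355568696642454 [1.5943513  2.19247393 0.04021147] [ 0.7067852  -0.26008594 -0.03148581] [ 0.17001012  0.50847397 -0.48216206  1.79969937  0.29101762  0.90384904
  0.91933239] 77.99300391320166
```

>>> apply_moves --targets '[1,0,0,0,0.015,1,0,0,0,0.03,1,0,0,0,0.035,1,0,0,0,0.035,1,0,0,0,0.035]'

```text
clock: 22.35
position: [0.5696, 0.0463, 0.1206]
ee_rot: [0.696, 3.063, 0.001]
force: [1.6, 3.1, -0.9]
width: 0.166
```

```bash
python3 - <<'E'
from h import *
st=arm.observe(); Rm=R.from_rotvec(st["ee_rot"]).as_matrix();print(st["position"],st["width"]*92,st["force"],st["ft_torque"],st["joints"],np.degrees(np.arctan2(Rm[1,1],Rm[0,1])))
s=snap("wrist","w9.png")
E
```

```text
[0.56962709 0.04633464 0.12056085] 15.288810458076657 [ 1.56917949  3.1356234  -0.90951979] [ 0.73958744 -0.42081436  0.43343593] [ 0.12868087  0.49782396 -0.42281199  1.80325793  0.25393387  0.89366348
  0.71495708] 64.39253677930454
```

View pics/w9.png

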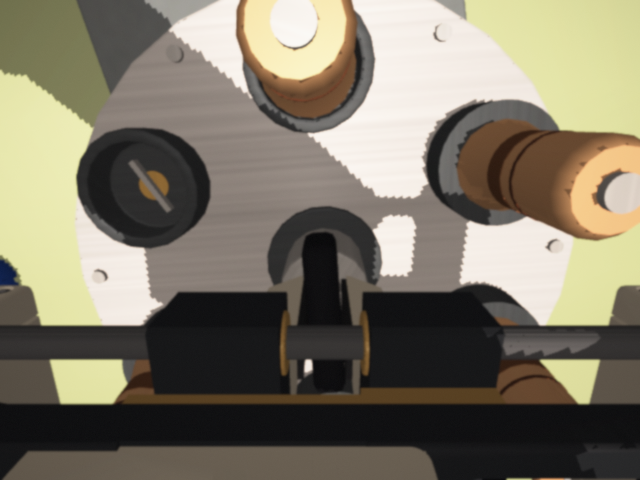

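>>> apply_moves --targets '[1,0,0,0,0.03,1,0,0,0,0.03,1,0,0,0,0.03,1,0,0,0,0.03,1,0,0,0,0.03,1,0,0,0,0.03,1,0,0,0,0.03,1,0,0,0,0.03]'

```text
clock: 23.4
position: [0.5697, 0.0465, 0.1206]
ee_rot: [1.256, 2.879, 0.001]
force: [1.6, 3.9, -1.4]
width: 0.162
```

```bash
python3 - <<'E'
from h import *
st=arm.observe(); Rm=R.from_rotvec(st["ee_rot"]).as_matrix();print(st["position"],st["width"]*92,st["force"],st["ft_torque"],st["joints"],np.degrees(np.arctan2(Rm[1,1],Rm[0,1])))
s=snap("wrist","w10.png")
E
```

```text
[0.56972817 0.04648099 0.12056884] 14.89537650125025 [ 1.58260878  3.9420516  -1.42080469] [ 0.81927613 -0.52634782  0.31654874] [ 0.06261437  0.48376135 -0.32891948  1.80890425  0.19565687  0.88002754
  0.39162804] 42.854251505519386
```

View pics/w10.png

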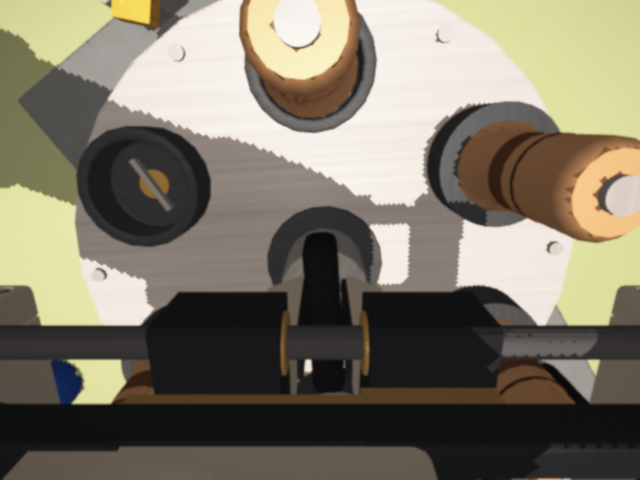

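>>> apply_moves --targets '[1,0,0,0,0.03,1,0,0,0,0.03,1,0,0,0,0.03,1,0,0,0,0.03,1,0,0,0,0.03,1,0,0,0,0.03,1,0,0,0,0.03,1,0,0,0,0.03,1,0,0,0,0.02,1,0,0,0,0,1,0,0,0,0,1,0,0,0,0]'

```text
clock: 24.95
position: [0.5699, 0.0465, 0.1206]
ee_rot: [1.812, 2.566, 0.002]
force: [3.5, 4.0, -3.2]
width: 0.162
```

```bash
python3 - <<'E'
from h import *
st=arm.observe(); Rm=R.from_rotvec(st["ee_rot"]).as_matrix();print(st["position"],st["width"]*92,st["force"],st["ft_torque"],np.degrees(np.arctan2(Rm[1,1],Rm[0,1])))
s=snap("wrist","w11.png");snap("top","t11.png")
E
```

```text
[0.56993809 0.04653065 0.12059523] 14.88441572372135 [ 3.54795482  4.01910893 -3.22160929] [ 9.95730841e-01 -7.21846486e-01 -9.88280512e-04] 19.54018159996837
```

View pics/w11.png

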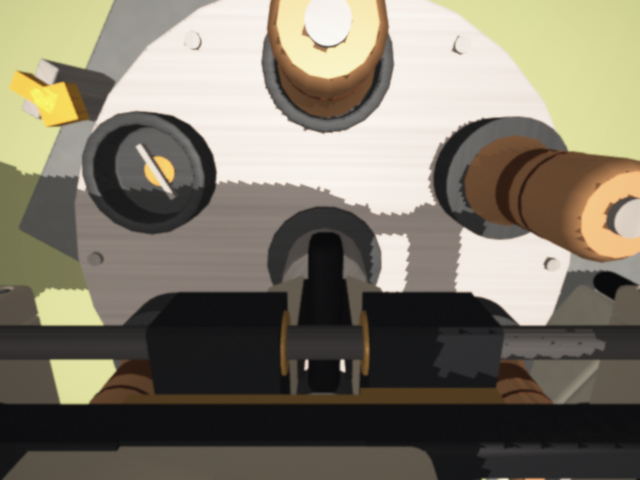

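View pics/t11.png

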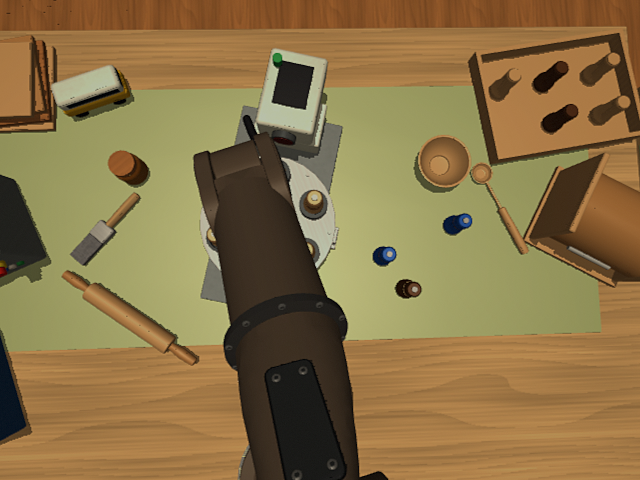

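>>> apply_moves --targets '[1,0,0,0,0.01,1,0,0,0,0,0.75,0,0,0,0,0.6,0,0,0,0,0.5,0,0,0,0,0.4,0,0,0,0,0.4,0,0,0,0,0.4,0,0,-0.02,0,0.4,0,0,-0.05,0,0.4,0,0,-0.08,0,0.4,0,0,-0.1,0,0.4,0,0,-0.1,0,0.4,0,0,-0.05,0,0.4,0,0,0,0]'

```text
clock: 26.8
position: [0.5703, 0.0461, 0.2826]
ee_rot: [1.832, 2.549, 0.004]
force: [0.7, 0.0, -0.8]
width: 0.6
```

```bash
python3 - <<'E'
from h import *
st=arm.observe(); Rm=R.from_rotvec(st["ee_rot"]).as_matrix();print(st["position"],st["width"]*92,st["force"],st["ft_torque"],st["joints"],np.degrees(np.arctan2(Rm[1,1],Rm[0,1])))
s=snap("wrist","w12.png");s=snap("side","s12.png")[:,:,::-1]
cv2.imwrite("pics/s12c.png",cv2.resize(s[190:320,220:390],None,fx=4.4,fy=4.4,interpolation=cv2.INTER_CUBIC))
E
```

```text
[0.57034377 0.04610558 0.28262821] 55.213696374102916 [ 0.66697079  0.04904531 -0.84118777] [-0.06651916 -0.14096918  0.01583498] [ 1.24958467e-03  3.21174383e-01 -2.35058234e-01  1.60956890e+00
  7.88928594e-02  1.21633771e+00  7.49484843e-02] 18.580930945173154
```

View pics/w12.png

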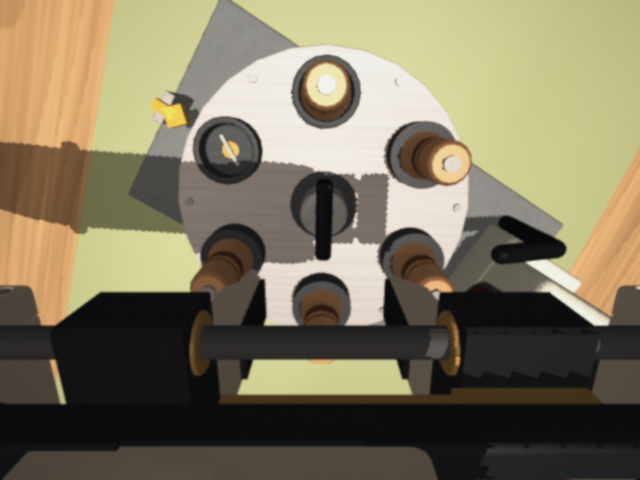

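View pics/s12c.png

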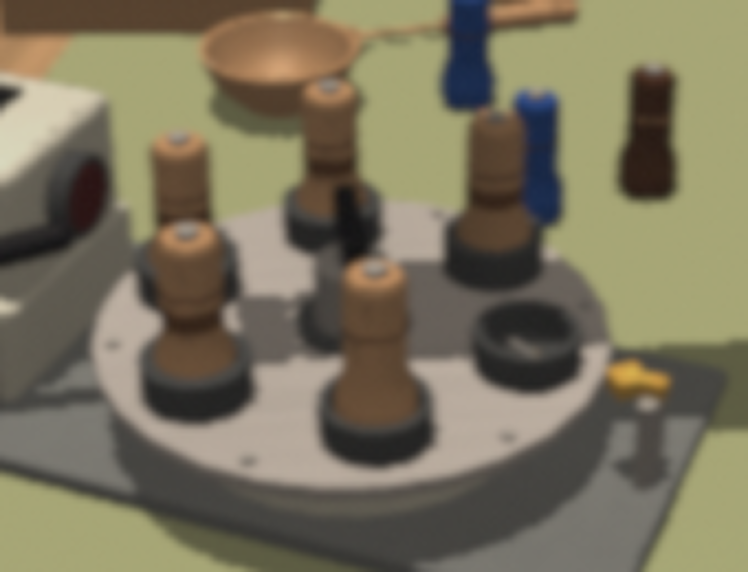

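```bash
python3 - <<'E'
from h import *
st=arm.observe(); c=cam("wrist",st)
A=np.array([.5697,.0445])
for n,(u,v),z in [("pocket2",(230,149),.0755),("mill top",(326,84),.169),("mill R",(452,162),.169)]:
    q=onplane(c,u,v,z); print(n,q,np.hypot(*(q[:2]-A)),np.degrees(np.arctan2(*(q[:2]-A)[::-1])))
a,b=onplane(c,323.5,184,.146),onplane(c,323.5,257,.146); print("handle",np.degrees(np.arctan2(*(b-a)[[1,0]])))
# side view: rod tops, predicted for home mill
s=cam("side"); im=cv2.imread("pics/s12.png"); im0=cv2.imread("pics/s6.png")
# same slot previous finished mill (s6) vs. now: button centroid
for n,I in (("before",im0),("now",im)):
    h=cv2.cvtColor(I,cv2.COLOR_BGR2HSV); R0=h[240:262,290:325]; m=(R0[...,1]<70)&(R0[...,2]>110)
    y,x=np.where(m); print(n,x.mean()+290 if len(x) else None,y.mean()+240 if len(y) else None,len(x))
a=cv2.resize(im0[230:310,270:340],None,fx=5,fy=5,interpolation=cv2.INTER_CUBIC);b=cv2.resize(im[230:310,270:340],None,fx=5,fy=5,interpolation=cv2.INTER_CUBIC);cv2.imwrite("pics/cmp.png",np.hstack([a,b]))
E
```

```text
pocket2 [0.4665004  0.06843357 0.0755    ] 0.1059385346798908 166.94305318404025
mill top [0.53755318 0.1434486  0.169     ] 0.10403962466331884 107.99814907761592
mill R [0.63964343 0.12303017 0.169     ] 0.10516211438008209 48.30992687506067
handle -71.43030904594697
before 312.54635761589407 251.40066225165563 302
now 310.3820224719101 245.70224719101122 178
```

View pics/cmp.png

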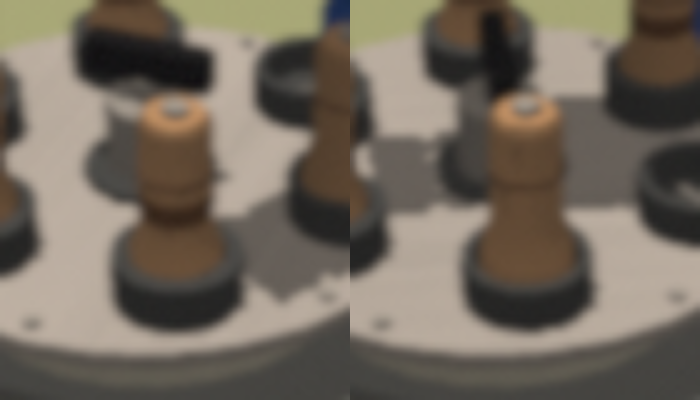

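```bash
python3 -c "
from cell import arm
print(arm.sign_off())"
```

```text
the job is handed in; nothing more can be done
None
```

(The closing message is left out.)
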